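# Hang the lure caddy on the curing stand and hold the lamp's interlock collar home

### The arm

A 6-joint arm with a two-finger parallel gripper is mounted at the origin on the work surface. World frame = base frame: x ahead of the robot, y to its left, z up, the work surface at z = 0. Lengths are in m, angles in rad, forces in N, time in s.
With the tool pointing down it reaches from about 0.35 to 0.975 m from the base axis. Payload 4.9 kg.
Tool frame: the origin (TCP) lies at the very end of the fingers, on their centre line; the grasp point (between the pads) lies 19 mm behind it; z points along the fingers, x is the direction in which the jaws open and shut, and the axes are right-handed (so a half turn about z gives the same grasp; the last joint's range is limited). The gripper opens to 85 mm and grips with 20 to 120 N. Pads are 22 mm wide; open, the fingers measure 114 mm over their backs; the gripper's body (76 mm by 85 mm) begins 54 mm behind the grasp point. The pads swing forward as they close: fully open they stand 13 mm farther back than shut.
Start: joints at [-1.366, 0.053, 1.613, -0, 1.476, -0.119], TCP at [0.199, -0.593, 0.231] pointing down, gripper open.
Joint ranges: [-3.01, 3.01], [-1.01, 2.22], [0.06, 2.58], [-1.02, 4.17], [0.09, 2.62], [-3.14, 3.14]. Speed limits (rad/s): [2.57, 2.57, 3.14, 3.14, 3.14, 3.14].

### API

Orientations are given as a unit quaternion [w, x, y, z].
In Python, from plant import manip, imaging gives the robot as it stands.
- The arm moves only by the shell command python3 -m pendant 'ROWS'. ROWS is JSON, a list that holds one entry, the list of rows, each a list of 7 numbers: the turn, a rotation vector about the world's x, y, z in units of pi rad (1.0 is pi rad), then the shift along the world's x, y, z in units of 250 mm (1.0 is 250 mm), then the opening, from 0 (shut) to 1 (fully open). In form: [[[ax, ay, az, tx, ty, tz, claw], ...]]. A call has 1 to 20 rows; each row shifts and turns the commanded pose from where the row before left it; what a row does not reach is not made up. A row lasts 1/8 s, in which the tool goes at most 62.5 mm and 10.7 degrees, less where a joint would pass 70% of its speed; a pose out of reach is approached as far as the arm can. A call with a number of a shift or a turn outside -1 to 1 is refused whole. A call with a gripper value outside its range is refused whole. The fingers move at their own pace and stop on an object; the grip force is fixed at half the most. Time passes only in rows, so rows that do not move let the fingers close. It gives the time, the measured TCP pose, the force and the opening at its end, in the units of the state.
- manip.state(): the state, without advancing time (a new reading comes with each control period).
- imaging.grab_frame(name): name is "scene" or "top" or "wrist"; returns a dict with "frame" (384x512x3 uint8, blue, green, red), "mtx" (3x3 intrinsics, pixels), "world_to_cam" (4x4, takes a point from world to camera coordinates). Camera axes: x right, y down, z forward; pixel columns grow to the right and rows downward; lengths in m; the calibration is good to about 2 mm. A picture is of the moment at which its call begins. There is no depth.
- manip.job_done(): hands the job in, once; it reports no verdict.
The state is a dict: "time": time; "joint_pos": joint angles; "joint_vel": joint speeds; "joint_efforts": joint torques, N m; "tool_pos": TCP position; "tool_rot": TCP orientation; "contact_force": force on the tool from outside, world axes, zero at the start; "ft_torque": the same for the moment, N m; "gripper_width": opening from 0.0 (shut) to 1.0 (fully open).
Only numpy, scipy, OpenCV 4.12 (cv2) and the standard library are available. Lean on these libraries where they do the work, as an engineer would, in place of code of your own. Each camera call takes 0.05 s, during which the arm holds its last target. There are 200 camera calls.

### The job

Hang the plywood lure caddy by its handle on the curing stand's hook and let go of it, so that it hangs freely and upright. Then switch on the curing lamp: turn the brass knurled collar clockwise (seen from above) until its hidden keyway drops over the pin, push it fully home against its spring and finish while holding it there, since it springs back when let go. Leave everything else on the bench alone.

Things in the scene. Friction and masses are not known exactly. Their poses are not given: they have to be found in the camera images.
- caddy_grip (a point): Centre of the grip bar of the loose plywood lure caddy (0.17 to 0.35 kg, starts on the table). The bar, 10 mm thick (x), 80 mm long (y), 44 mm high, is the top of the upright handle board, above its slot; this point is 127 mm above the caddy's underside and 22 mm above the slot's upper edge. x is normal to the board, y along the bar, z up.
- caddy: The same caddy, same axes; origin at the centre of its underside. Tray 80 (x) by 110 (y) by 30 mm with six coloured lures fixed in it; in its middle the handle board, 10 mm thick (x), 80 wide (y), top 149 mm above the underside. The slot through the board along x is 58 mm wide (y), from 50 to 105 mm above the underside.
- stand: Fixed curing stand: black base plate 160 x 130 x 18 mm with violet lamp strips, an aluminium post 16 mm thick at x = +75 mm, as tall as the hook, and a flat steel hook. Origin on the table straight below the hook seat. The hook points to its -x, towards the robot's side give or take 25 degrees.
- hook_seat (a point): Where the caddy hangs: middle of the top of the level hook, a flat steel strip 16 mm wide (y), 6 mm thick, 175 mm above the table. Stand's axes: the strip runs along x from the post (x = +75 mm) to an upturned tip (x = -32 to -36 mm) that ends 19 mm above the seat. The open end points to -x. Hung with the board square across the strip, the caddy's grip point is 22 mm above this point.
- switch: Fixed lamp switch that carries the collar: grey base 100 x 100 x 30 mm with a black post, 40 mm in diameter, up to 75 mm above the table. Origin on the table, on the collar's vertical axis.
- collar_grip (a point): Point on the collar's vertical axis, at mid-height of its knurled band while it is up, 105 mm above the table (fixed to the switch; it does not sink with the collar). Band 50 mm in diameter, 30 mm high, so its top is 120 mm above the table.
- collar_depth (a joint): How far the collar is pushed down, m: 0 up, 0.012 fully home at its stop. A spring (about 3 N at the top, 8 N at home) lifts it again when it is let go. With the keyway away from the pin it is blocked hard at about 0.0025; with the keyway over the pin it goes down to 0.012 and can then no longer turn.
- collar: The brass knurled collar; origin on its axis at its lower face. Turned clockwise (from above) from its start, by 20 to 100 degrees that nothing outside shows, its inner keyway (about 9 degrees of play either side) meets the hidden pin. It turns easily (0.04 N m), stays where left, stops at 2.4 rad, does not turn anticlockwise from its start. Its x axis does not show the pin.
- glue: Bystander, to be left alone: white glue bottle with a pointed nozzle and a dark band, 48 mm across, 155 mm tall; origin at the centre of its underside.
- brushes: Bystander, to be left alone: square aluminium pot 70 x 70 x 90 mm with brushes standing in it to about 220 mm; origin at the centre of its underside.
- foil: Bystander, to be left alone: shallow aluminium bowl, 90 mm across, 35 mm high; origin at the centre of its underside.
- redcap: Bystander, to be left alone: red screw cap, 34 mm across, 18 mm high; origin at the centre of its underside.
- tape: Bystander, to be left alone: roll of cream tape lying flat, 68 mm across, 24 mm high; origin at the centre of its underside.
- jar: Bystander, to be left alone: small amber glass jar with white lid, 60 mm across, 70 mm high; origin at the centre of its underside.
- tweezers: Bystander, to be left alone: dark steel tweezers lying flat, about 145 mm long, 10 mm wide, 5 mm high; origin at the centre of its underside.
Mind the look-alikes: they are no part of the job. Leave any orange look-alike of the caddy alone.

How it is judged:
By the outcome, as a careful person would: the job done as asked, in the order asked, and still so for the second after the job is handed in, while the arm keeps its last pose, push and grip.
It also fails if it takes over 61 s, if anything falls off the work surface, if the arm or the gripper's body presses on something with over 40 N, if the wrist force passes 120 N, or if a joint passes its speed limit or range.

## Working session

There is one attempt and no reset: what is moved stays moved. The work goes in short steps, Python scripts to look and compute and a shell command to move; the robot and the scene stay as the last step left them, time stands still between calls to the robot, and variables do not carry over. Pictures are saved under pics/ and viewed, about 8 in all and at most 12, crops included, and the job is handed in when it is done.

```bash
ls; mkdir -p pics
cat > h.py <<'E'
import numpy as np, cv2, json
from plant import manip, imaging
def snap(n,tag):
    f=imaging.grab_frame(n); cv2.imwrite(f'pics/{tag}.png',f['frame'])
    np.savez(f'pics/{tag}.npz',K=f['mtx'],T=f['world_to_cam']); return f
def cam(tag):
    d=np.load(f'pics/{tag}.npz'); return d['K'],d['T']
def proj(tag,p):
    K,T=cam(tag); q=K@(T[:3,:3]@np.array(p,float)+T[:3,3]); return q[:2]/q[2]
def ray(tag,uv):
    K,T=cam(tag); R=T[:3,:3]; d=R.T@np.linalg.inv(K)@np.array([*uv,1.]); return -R.T@T[:3,3], d/np.linalg.norm(d)
def atz(tag,uv,z):
    o,d=ray(tag,uv); return o+d*(z-o[2])/d[2]
def tri(*obs):
    A=np.zeros((3,3));b=np.zeros(3);rs=[ray(*o) for o in obs]
    for o,d in rs:
        M=np.eye(3)-np.outer(d,d);A+=M;b+=M@o
    p=np.linalg.solve(A,b); return p,[np.linalg.norm(np.cross(p-o,d)) for o,d in rs]
E
python3 - <<'E'
from h import *
a=snap('scene','s0');b=snap('top','t0');c=snap('wrist','w0')
print(manip.state())
for t in('s0','t0','w0'):print(t,ray(t,(256,192)),cam(t)[0][0,0])
E
```

```text
pics
{'time': 0.15, 'joint_pos': array([-1.36601328e+00,  5.32488225e-02,  1.61398853e+00, -9.00929712e-06,
        1.47593967e+00, -1.18961875e-01]), 'joint_vel': array([-0.00044649, -0.0011494 , -0.00409344, -0.00185878, -0.00066921,
       -0.00082654]), 'joint_efforts': array([ 1.48285591e-05, -3.94242597e+01, -3.70722163e+01, -1.54551312e-04,
        4.69596780e-03,  2.04261789e-05]), 'tool_pos': array([ 0.19874794, -0.59205715,  0.23031243]), 'tool_rot': array([-5.32312071e-04,  8.11824842e-01, -5.83900504e-01, -5.86706569e-04]), 'contact_force': array([ 0.17794844, -0.22097324, -0.32110188]), 'ft_torque': array([ 0.01468199,  0.00908274, -0.00935786]), 'gripper_width': 1.0004693798129172}
s0 (array([1.44989299, 0.36747768, 1.05641616]), array([-0.66077486, -0.27035726, -0.7002025 ])) 372.34929478209216
t0 (array([0.39249297, 0.02146486, 1.12275296]), array([ 0.18524434, -0.03785347, -0.98196316])) 364.18097842701735
w0 (array([ 0.26839254, -0.56879535,  0.37331855]), array([-0.2737213 , -0.09624012, -0.95698197])) 330.8497608376571
```

Run:
```python
import cv2
for t in('s0','t0'):
    cv2.imwrite(f'pics/{t}b.png',cv2.resize(cv2.imread(f'pics/{t}.png'),(800,600),interpolation=cv2.INTER_CUBIC))
```

```text
(no output)
```

View pics/s0b.png

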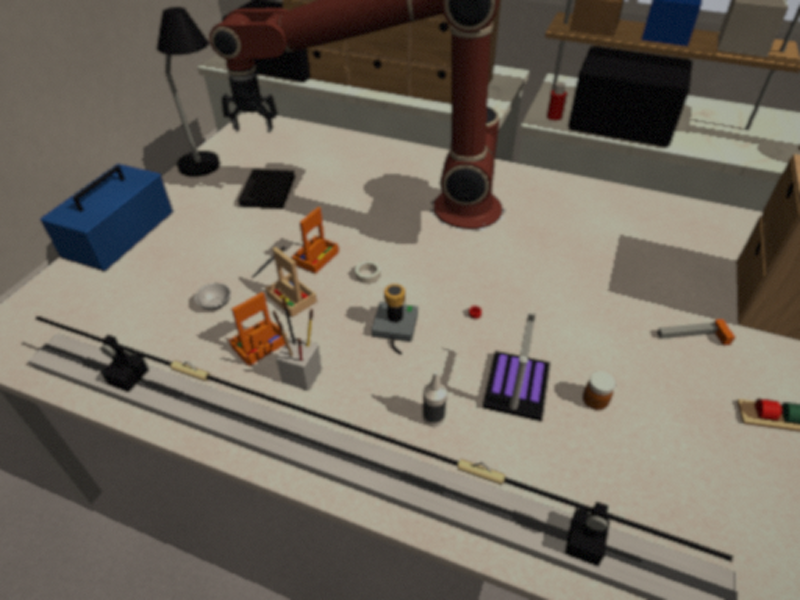

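View pics/t0b.png

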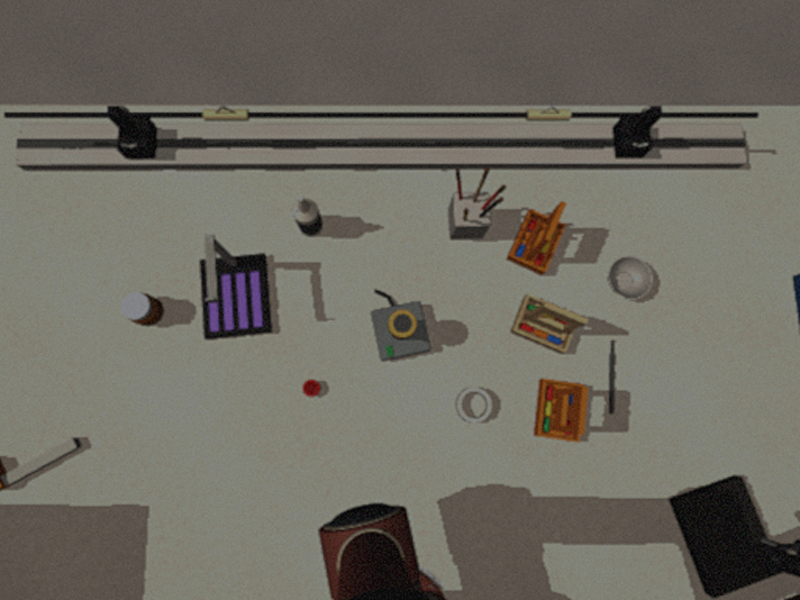

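The scene view shows the plywood caddy at about (290,290), between two orange look-alikes. The collar is at (396,297) and the stand at (518,383). In the top view the caddy is at (550,323), the collar at (403,323) and the stand at (236,295). Next I'll enlarge the details.

Run:
```python
import cv2,numpy as np
s=.64
def crop(t,cx,cy,w=66.67,h=50):
    im=cv2.imread(f'pics/{t}.png'); M=np.float32([[6,0,-6*(cx-w/2)],[0,6,-6*(cy-h/2)]])
    o=cv2.warpAffine(im,M,(400,300),flags=cv2.INTER_CUBIC); print(t,'origin',cx-w/2,cy-h/2); return cv2.convertScaleAbs(o,alpha=1.5)
a=np.vstack([np.hstack([crop('t0',352,206),crop('t0',150,185)]),np.hstack([crop('s0',186,180),crop('s0',334,235)])])
cv2.imwrite('pics/c1.png',a)
```

```text
t0 origin 318.665 181.0
t0 origin 116.66499999999999 160.0
s0 origin 152.665 155.0
s0 origin 300.665 210.0
```

View pics/c1.png

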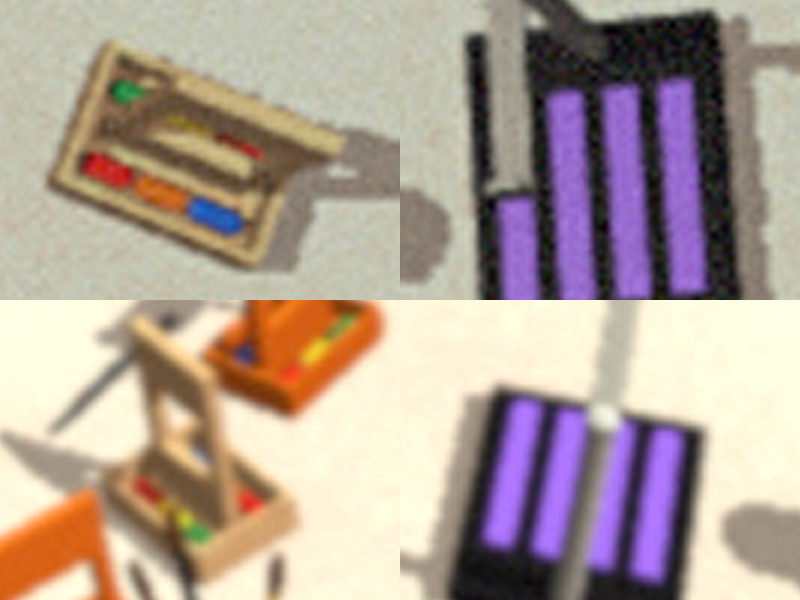

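Run:
```python
from h import *
o={'A':('t0',318.67,181),'B':('t0',116.67,160),'C':('s0',152.67,155),'D':('s0',300.67,210)}
def px(q,u,v):
    t,a,b=o[q]; return t,(a+u/6,b+v/6)
n=lambda *a:print(*[np.round(x,4) if not isinstance(x,str) else x for x in a])
# caddy tray rim corners z=.03
n('tray rim',*[atz(*px('A',*p),.03) for p in[(112,42),(55,180),(255,262)]])
# bar top corners: end left / right, top outer
for p,q in [((190,75),(215,372)),((345,145),(135,320))]: pass
n('bartop right z.149',atz(*px('A',342,147),.149)); n('scene far end',atz(*px('C',137,320),.149),'near',atz(*px('C',212,374),.149))
n('bartop tri R',*tri(px('A',338,147),px('C',137,322)))
# stand
n('base corners z.018',*[atz(*px('B',*p),.018) for p in[(468-400,35),(715-400,14)]])
n('tip z.194',atz(*px('B',512-400,188),.194),'postend z.175',atz(*px('B',507-400,0),.175))
n('scene base z.018',*[atz(*px('D',*p),.018) for p in[(500-400,388-300),(705-400,428-300)]])
n('post top scene',atz(*px('D',605-400,415-300),.175))
# hook tip in both: full image scene (530,318)/800*512
n('tip tri',*tri(px('B',110,188),('s0',(530.5*.64,317*.64))))
# collar
n('collar top z.12',atz('t0',(403*.64,322.5*.64),.12)); n('tri',*tri(('t0',(403*.64,322.5*.64)),('s0',(397*.64,290*.64))))
```

```text
tray rim [ 0.6089 -0.2716  0.03  ] [ 0.5378 -0.2384  0.03  ] [ 0.495  -0.3379  0.03  ]
bartop right z.149 [ 0.5357 -0.3423  0.149 ]
scene far end [ 0.7644 -0.2031  0.149 ] near [ 0.7842 -0.1446  0.149 ]
bartop tri R [ 0.5647 -0.4056 -0.1164] [0.0325 0.0325]
base corners z.018 [0.6871 0.3746 0.018 ] [0.6974 0.2481 0.018 ]
tip z.194 [0.5723 0.2964 0.194 ] postend z.175 [0.6612 0.308  0.175 ]
scene base z.018 [0.5456 0.2387 0.018 ] [0.5308 0.3611 0.018 ]
post top scene [0.6801 0.3128 0.175 ]
tip tri [0.574  0.301  0.1841] [0.0008 0.0008]
collar top z.12 [ 0.5408 -0.0219  0.12  ]
tri [ 0.5393 -0.0175  0.1205] [0.0046 0.0046]
```

```bash
python3 -m pendant '[[[0,0,0.027,0.14,0.115,0.01,1],[0,0,0.027,0.14,0.115,0.01,1],[0,0,0.027,0.14,0.115,0.01,1],[0,0,0.027,0.14,0.115,0.01,1],[0,0,0.027,0.14,0.115,0.01,1],[0,0,0.027,0.14,0.115,0.01,1],[0,0,0.027,0.14,0.115,0.01,1],[0,0,0.027,0.14,0.115,0.01,1],[0,0,0.027,0.14,0.115,0.01,1],[0,0,0.027,0.14,0.115,0.01,1],[0,0,0,0,0,0,0.7],[0,0,0,0,0,0,0.7]]]'
python3 - <<'E'
from h import *
f=snap('wrist','w1')
print(ray('w1',(256,192)))
im=f['frame'].copy()
c=np.array([.552,-.305,0]);a=np.radians(-23.3);X=np.array([np.cos(a),np.sin(a),0]);Y=np.array([-np.sin(a),np.cos(a),0])
for x,y,z in [(-5,40,149),(5,40,149),(5,-40,149),(-5,-40,149),(40,55,30),(-40,55,30),(-40,-55,30),(40,-55,30)]:
    p=proj('w1',c+X*x/1e3+Y*y/1e3+[0,0,z/1e3]); cv2.circle(im,tuple(int(round(v)) for v in p),2,(255,0,255),-1)
cv2.imwrite('pics/w1b.png',cv2.resize(im,(800,600),interpolation=cv2.INTER_CUBIC))
E
```

```text
time: 1.65
tool_pos: [0.5484, -0.3051, 0.2558]
tool_rot: [0.0, 0.98, -0.198, -0.001]
contact_force: [0.2, -0.5, -0.1]
gripper_width: 0.701
(array([ 0.5774627 , -0.23770813,  0.39888409]), array([-0.10835213, -0.27011913, -0.95671076]))
```

View pics/w1b.png

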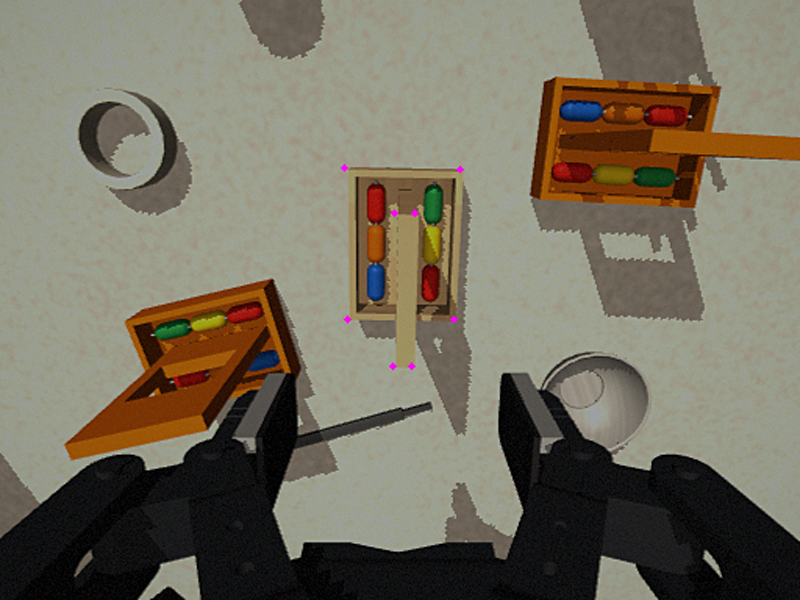

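Apart from about 1.5 mm along the jaw axis, the projected model matches the plywood caddy: bar ends at (407,213) and (405,367), rim at (348,170)–(464,168). I'll correct by +1.5 mm, then descend and grip.

```bash
python3 -m pendant '[[[0,0,-0.002,0.02,-0.002,-0.094,0.7],[0,0,0,0,0,-0.094,0.7],[0,0,0,0,0,-0.094,0.7],[0,0,0,0,0,-0.094,0.7],[0,0,0,0,0,-0.094,0.7],[0,0,0,0,0,-0.094,0.7],[0,0,0,0,0,0,0.7],[0,0,0,0,0,0,0],[0,0,0,0,0,0,0],[0,0,0,0,0,0,0],[0,0,0,0,0,0,0],[0,0,0,0,0,0,0]]]'
```

```text
time: 3.2
tool_pos: [0.5543, -0.3059, 0.1165]
tool_rot: [0.0, 0.98, -0.201, 0.001]
contact_force: [-2.0, 0.0, 4.4]
gripper_width: 0.106
```

```bash
python3 -m pendant '[[[0,0,0,0,0,0.1,0],[0,0,0,0,0,0.18,0],[0,0,0,0,0,0.2,0],[0,0,0,0,0,0.18,0],[0,0,0.01,-0.01,0.06,0.08,0],[0,0,0.01,-0.01,0.12,0,0],[0,0,0.012,-0.01,0.18,0,0],[0,0,0.012,-0.01,0.18,0,0],[0,0,0.012,-0.01,0.18,0,0],[0,0,0.012,-0.01,0.18,0,0],[0,0,0.012,-0.01,0.18,0,0],[0,0,0.012,-0.01,0.18,0,0],[0,0,0.012,-0.01,0.18,0,0],[0,0,0.012,-0.01,0.18,0,0],[0,0,0.012,-0.01,0.18,0,0],[0,0,0.012,-0.01,0.18,0,0],[0,0,0.012,-0.01,0.18,0,0],[0,0,0.01,0,0.12,0,0],[0,0,0.006,0,0.09,0,0],[0,0,0,0,0,0,0]]]'
python3 - <<'E'
from h import *
f=snap('wrist','w2');g=snap('scene','s2');snap('top','t2')
print(manip.state()['tool_pos'],manip.state()['tool_rot'],manip.state()['gripper_width'])
im=f['frame'];
b=g['frame'][150:300,250:450]
cv2.imwrite('pics/w2b.png',np.hstack([cv2.resize(im,(480,360),interpolation=cv2.INTER_CUBIC),np.zeros((360,1,3),np.uint8)]))
a=cv2.resize(im[0:300,150:512],None,fx=1.6,fy=1.6,interpolation=cv2.INTER_CUBIC)
cv2.imwrite('pics/w2b.png',cv2.convertScaleAbs(cv2.resize(im,(800,600),interpolation=cv2.INTER_CUBIC),alpha=1.3))
E
```

```text
time: 5.7
tool_pos: [0.5203, 0.2881, 0.2985]
tool_rot: [0.0, 0.998, 0.063, -0.001]
contact_force: [0.5, -0.8, -3.3]
gripper_width: 0.105
[0.52116757 0.28628295 0.29966435] [ 4.08454460e-04  9.98137119e-01  6.10069689e-02 -5.23112793e-04] 0.10567029385494026
```

View pics/w2b.png

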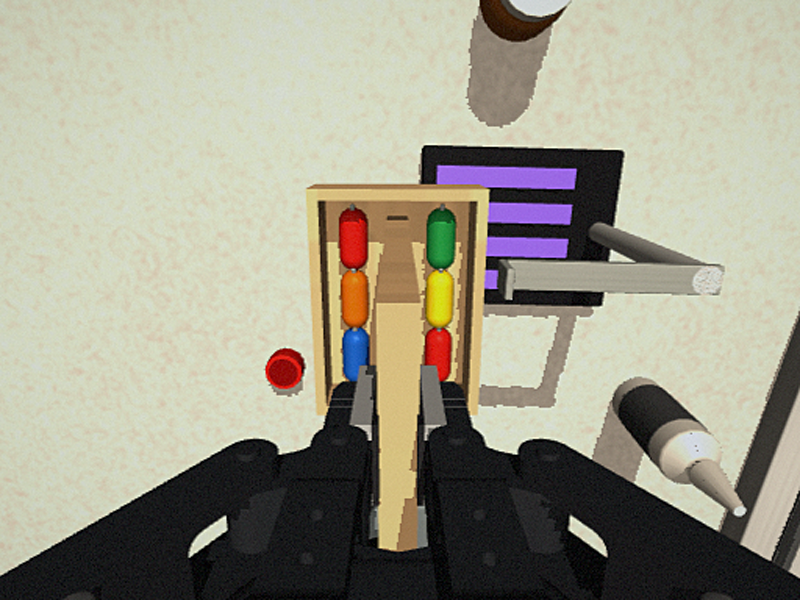

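The wrist view shows the caddy held square. The hook tip is at about (507,279), the strip is level along row 279 and the post top is at (707,279). I'll triangulate these with the other views.

Run:
```python
from h import *
s=.64
r=lambda *a:print(*[np.round(x,4) if not isinstance(x,str) else x for x in a])
tw=('w2',(505*s,279*s)); pw=('w2',(706*s,279*s))
tt=('t0',(116.67+112/6,160+188/6)); ts=('s0',(530.5*s,317*s)); ps=('s0',(300.67+205/6,210+115/6))
r('tip',*tri(tw,ts)); r('tip tw,tt',*tri(tw,tt)); r('tip all',*tri(tw,tt,ts))
r('post',*tri(pw,ps)); r('tip z194',atz(*tw,.194),'post z175',atz(*pw,.175))
c=[atz('w2',(u*s,v*s),.018) for u,v in[(422,146),(623,150),(604,305)]]; r('base',*c)
for a,b in((c[0],c[1]),(c[2],c[1])): d=b-a; print(np.hypot(*d[:2]),np.degrees(np.arctan2(d[1],d[0])))
```

```text
tip [0.5746 0.3016 0.1852] [0.0003 0.0003]
tip tw,tt [0.5752 0.3003 0.1811] [0.0004 0.0004]
tip all [0.5744 0.3008 0.1841] [0.0006 0.0014 0.0012]
post [0.6818 0.3129 0.177 ] [0.0001 0.0001]
tip z194 [0.5725 0.3033 0.194 ] post z175 [0.6831 0.3124 0.175 ]
base [0.5307 0.3605 0.018 ] [0.6881 0.3775 0.018 ] [0.7039 0.2505 0.018 ]
0.15829045978678466 6.139798431410031
0.1279428288567523 97.11299774007377
```

```bash
python3 -m pendant '[[[0,0,-0.002,0,0.016,-0.08,0],[0,0,-0.002,0,0.016,-0.08,0],[0,0,0,0,0,-0.08,0],[0,0,0,0,0,-0.076,0],[0,0,0,0,0,0,0],[0,0,0,0.04,0.004,0,0],[0,0,0,0.06,0.007,0,0],[0,0,0,0.06,0.007,0,0],[0,0,0,0.06,0.007,0,0],[0,0,0,0.06,0.007,0,0],[0,0,0,0.06,0.006,0,0],[0,0,0,0,0,0,0]]]'
python3 - <<'E'
from h import *
for _ in range(3): print(manip.state()['tool_pos'].round(4))
g=snap('scene','s3');f=snap('wrist','w3')
a=cv2.resize(g['frame'][150:285,250:430],(800,600),interpolation=cv2.INTER_CUBIC)
cv2.imwrite('pics/s3b.png',a)
E
```

```text
time: 7.35
tool_pos: [0.6073, 0.3044, 0.221]
tool_rot: [0.0, 0.998, 0.055, -0.0]
contact_force: [-1.2, 0.2, -3.3]
gripper_width: 0.104
[0.6073 0.3044 0.221 ]
[0.6073 0.3044 0.221 ]
[0.6073 0.3044 0.221 ]
```

View pics/s3b.png

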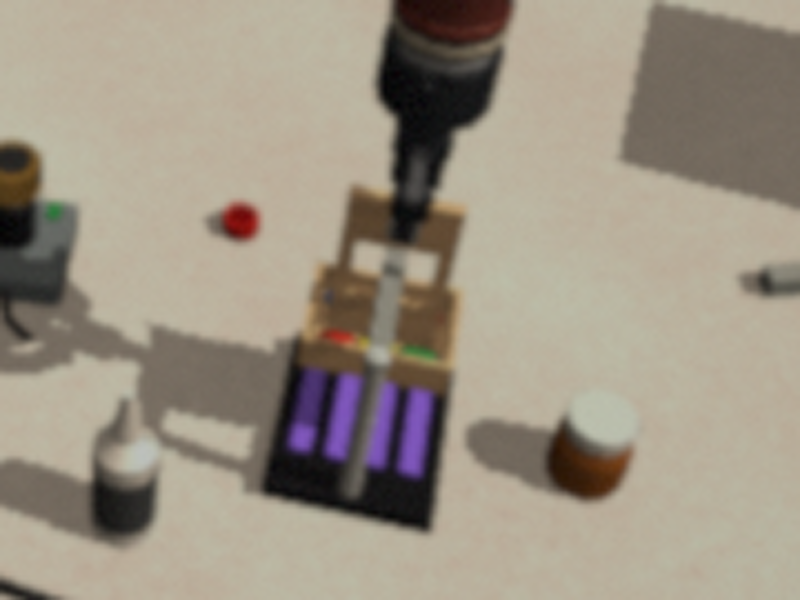

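The strip at (390,265) passes centrally through the slot (345–440). Now I'll lower it.

```bash
python3 -m pendant '[[[0,0,0,0,0,-0.04,0],[0,0,0,0,0,-0.04,0],[0,0,0,0,0,-0.04,0],[0,0,0,0,0,-0.008,0],[0,0,0,0,0,0,0]]]'; python3 -m pendant '[[[0,0,0,0,0,-0.006,0],[0,0,0,0,0,0,0]]]'
```

```text
time: 8.07
tool_pos: [0.6062, 0.3045, 0.189]
tool_rot: [0.0, 0.998, 0.055, -0.0]
contact_force: [0.3, 0.3, -2.6]
gripper_width: 0.108
time: 8.32
tool_pos: [0.6065, 0.3045, 0.1881]
tool_rot: [-0.0, 0.998, 0.055, 0.0]
contact_force: [-0.9, 0.3, -3.9]
gripper_width: 0.107
```

```bash
python3 -m pendant '[[[0,0,0,0,0,-0.006,0],[0,0,0,0,0,0,0]]]'; python3 -m pendant '[[[0,0,0,0,0,-0.004,0],[0,0,0,0,0,0,0]]]'
```

```text
time: 8.57
tool_pos: [0.6065, 0.3045, 0.1865]
tool_rot: [-0.0, 0.998, 0.055, 0.0]
contact_force: [0.2, 0.4, -2.7]
gripper_width: 0.105
time: 8.82
tool_pos: [0.6065, 0.3046, 0.1865]
tool_rot: [-0.0, 0.998, 0.055, 0.0]
contact_force: [-2.4, -0.2, 2.4]
gripper_width: 0.108
```

```bash
python3 -m pendant '[[[0,0,0,0,0,0,0.17],[0,0,0,0,0,0,0.22],[0,0,0,0,0,0,0.27],[0,0,0,0,0,0,0.27]]]'; python3 -m pendant '[[[0,0,0,0,0,0.03,0.27],[0,0,0,0,0,0.06,0.27],[0,0,0,0,0,0.1,0.27],[0,0,0,0,0,0.15,0.27],[0,0,0,0,0,0.15,0.27],[0,0,0,0,0,0,0.27]]]'
python3 - <<'E'
from h import *
g=snap('scene','s4');f=snap('wrist','w4')
a=cv2.resize(g['frame'][150:285,250:430],(400,300),interpolation=cv2.INTER_CUBIC)
cv2.imwrite('pics/s4b.png',np.hstack([a,cv2.resize(f['frame'],(400,300),interpolation=cv2.INTER_AREA)]))
E
```

```text
time: 9.32
tool_pos: [0.6064, 0.3045, 0.1852]
tool_rot: [-0.0, 0.998, 0.055, 0.0]
contact_force: [0.7, -0.7, -0.0]
gripper_width: 0.268
time: 10.07
tool_pos: [0.6082, 0.3052, 0.3147]
tool_rot: [-0.002, 0.998, 0.055, 0.005]
contact_force: [-0.0, 0.9, 0.7]
gripper_width: 0.269
```

View pics/s4b.png

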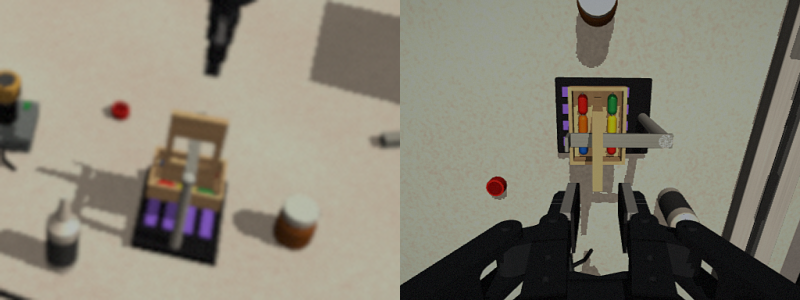

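The caddy hangs on the hook and is released. Next is the collar.

```bash
python3 -m pendant '[[[0,0,0.024,-0.027,-0.08,0,0.27],[0,0,0.024,-0.027,-0.14,0,0.27],[0,0,0.024,-0.027,-0.14,0,0.27],[0,0,0.024,-0.027,-0.14,0,0.5],[0,0,0.024,-0.027,-0.14,-0.07,1],[0,0,0.024,-0.027,-0.14,-0.08,1],[0,0,0.024,-0.027,-0.14,-0.08,1],[0,0,0.024,-0.027,-0.14,-0.08,1],[0,0,0.024,-0.027,-0.14,-0.08,1],[0,0,0.024,-0.027,-0.1,-0.06,1],[0,0,0,0,0,0,1]]]'
python3 - <<'E'
from h import *
f=snap('wrist','w5');im=f['frame'].copy();print(manip.state()['joint_pos'].round(2))
for r,z in((.025,.12),(.025,.09)):
    for a in np.linspace(0,2*np.pi,24,endpoint=False):
        p=proj('w5',(.540+r*np.cos(a),-.0195+r*np.sin(a),z)); cv2.circle(im,tuple(int(round(v)) for v in p),1,(255,0,255) if z>.1 else (255,255,0),-1)
cv2.imwrite('pics/w5b.png',cv2.convertScaleAbs(cv2.resize(im,(800,600),interpolation=cv2.INTER_CUBIC),alpha=1.3))
E
```

```text
time: 11.55
tool_pos: [0.5366, -0.0213, 0.1919]
tool_rot: [-0.002, 0.909, 0.417, -0.002]
contact_force: [-0.7, -0.3, -1.0]
gripper_width: 1.0
[-0.18 -0.13  1.85  0.    1.42 -1.04]
```

View pics/w5b.png

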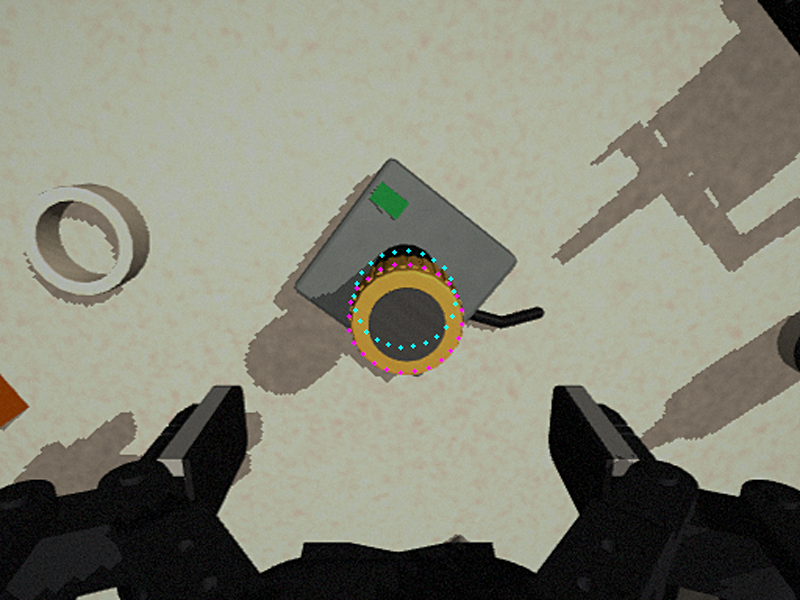

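Run:
```python
from h import *
s=.64
print(atz('w5',(408*s,325*s),.12), tri(('w5',(408*s,325*s)),('t0',(403*s,322.5*s))), tri(('w5',(408*s,325*s)),('s0',(397*s,290*s))))
print(manip.state()['tool_pos'])
```

```text
[ 0.54303234 -0.02005581  0.12      ] (array([ 0.54208043, -0.02106158,  0.11923234]), [np.float64(0.0014315405039970707), np.float64(0.0014315405039969289)]) (array([ 0.54116377, -0.01547748,  0.12381607]), [np.float64(0.003718231637197678), np.float64(0.0037182316371976195)])
[ 0.53764418 -0.02058667  0.19335733]
```

```bash
python3 -m pendant '[[[0,0,0,0.022,0.001,-0.07,1],[0,0,0,0,0,-0.07,1],[0,0,0,0,0,-0.07,1],[0,0,0,0,0,-0.07,1],[0,0,0,0,0,-0.07,1],[0,0,0,0,0,-0.07,1],[0,0,0,0,0,0,0.75],[0,0,0,0,0,0,0.5],[0,0,0,0,0,0,0.4],[0,0,0,0,0,0,0],[0,0,0,0,0,0,0],[0,0,0,0,0,0,0]]]'
```

```text
time: 13.1
tool_pos: [0.5434, -0.0219, 0.0912]
tool_rot: [0.001, 0.908, 0.419, -0.002]
contact_force: [-7.3, -5.5, 2.8]
gripper_width: 0.568
```

```bash
python3 -m pendant '[[[0,0,0,-0.005,-0.005,0,0],[0,0,0,0,0,-0.008,0],[0,0,0,0,0,-0.008,0],[0,0,0,0,0,0,0]]]'; python3 -m pendant '[[[0,0,-0.044,0,0,0,0],[0,0,0,0,0,0,0]]]'; python3 -c "
from plant import manip;print(manip.state()['ft_torque'])"
```

```text
time: 13.6
tool_pos: [0.5434, -0.022, 0.0889]
tool_rot: [0.0, 0.908, 0.419, -0.0]
contact_force: [-9.8, -1.5, 13.8]
gripper_width: 0.568
time: 13.85
tool_pos: [0.5432, -0.0223, 0.089]
tool_rot: [0.001, 0.935, 0.355, -0.001]
contact_force: [-11.7, -3.0, 14.2]
gripper_width: 0.568
[-0.34207934  1.60875378 -0.13561939]
```

```bash
python3 -m pendant '[[[0,0,-0.04,-0.006,0,0,0],[0,0,0,0,0,0,0]]]';python3 -m pendant '[[[0,0,-0.04,0,0,0,0],[0,0,0,0,0,0,0]]]'; python3 -m pendant '[[[0,0,-0.04,0,0,0,0],[0,0,0,0,0,0,0]]]'; python3 -c "
from plant import manip;print(manip.state()['ft_torque'])"
```

```text
time: 14.1
tool_pos: [0.5429, -0.0224, 0.0891]
tool_rot: [0.001, 0.955, 0.295, 0.001]
contact_force: [-6.8, -3.0, 10.7]
gripper_width: 0.565
time: 14.35
tool_pos: [0.5427, -0.0226, 0.089]
tool_rot: [0.001, 0.972, 0.235, 0.001]
contact_force: [-7.6, -3.4, 11.4]
gripper_width: 0.57
time: 14.6
tool_pos: [0.5424, -0.0227, 0.089]
tool_rot: [0.002, 0.985, 0.173, 0.0]
contact_force: [-8.5, -4.4, 12.8]
gripper_width: 0.568
[-0.56237754  1.24100014 -0.12039405]
```

```bash
python3 -m pendant '[[[0,0,-0.04,-0.004,-0.002,0,0],[0,0,0,0,0,0,0]]]';python3 -m pendant '[[[0,0,-0.04,0,0,0,0],[0,0,0,0,0,0,0]]]'; python3 -m pendant '[[[0,0,-0.04,0,0,0,0],[0,0,0,0,0,0,0]]]'; python3 -c "
from plant import manip;print(manip.state()['ft_torque'])"
```

```text
time: 14.85
tool_pos: [0.5421, -0.0228, 0.0891]
tool_rot: [0.001, 0.994, 0.111, 0.001]
contact_force: [-5.7, -3.4, 9.7]
gripper_width: 0.566
time: 15.1
tool_pos: [0.5418, -0.0229, 0.0889]
tool_rot: [0.001, 0.999, 0.048, 0.001]
contact_force: [-5.2, -3.3, 10.3]
gripper_width: 0.571
time: 15.35
tool_pos: [0.5415, -0.0229, 0.088]
tool_rot: [0.001, 1.0, -0.014, 0.001]
contact_force: [-4.4, -3.1, 6.5]
gripper_width: 0.57
[-0.4859445   0.59511185 -0.06636374]
```

```bash
python3 -m pendant '[[[0,0,-0.01,0,0,-0.008,0],[0,0,0,0,0,-0.01,0],[0,0,0,0,0,0,0]]]'; python3 -m pendant '[[[0,0,0,0,0,-0.01,0],[0,0,0,0,0,-0.01,0],[0,0,0,0,0,0,0]]]'; python3 -c "
from plant import manip;print(manip.state()['ft_torque'])"
```

```text
time: 15.72
tool_pos: [0.5414, -0.023, 0.0839]
tool_rot: [0.001, 1.0, -0.03, 0.001]
contact_force: [-5.5, -3.9, 8.1]
gripper_width: 0.566
time: 16.1
tool_pos: [0.5415, -0.023, 0.0798]
tool_rot: [0.001, 1.0, -0.03, 0.0]
contact_force: [-8.5, -3.5, 13.2]
gripper_width: 0.563
[-0.41140035  1.40747934 -0.13382857]
```

```bash
python3 -m pendant '[[[0,0,0,0,0,-0.008,0],[0,0,0,0,0,0,0]]]'; python3 -m pendant '[[[0,0,0,0,0,-0.008,0],[0,0,0,0,0,0,0]]]'
```

```text
time: 16.35
tool_pos: [0.5415, -0.0231, 0.0796]
tool_rot: [0.001, 1.0, -0.03, 0.0]
contact_force: [-14.1, -2.4, 24.0]
gripper_width: 0.563
time: 16.6
tool_pos: [0.5417, -0.0231, 0.0795]
tool_rot: [0.001, 1.0, -0.03, -0.0]
contact_force: [-19.9, -1.9, 33.2]
gripper_width: 0.564
```

```bash
python3 -m pendant '[[[0,0,0,-0.006,0,0.004,0],[0,0,0,0,0,0,0],[0,0,0,0,0,0,0],[0,0,0,0,0,0,0]]]'
python3 - <<'E'
from h import *
g=snap('scene','s6');f=snap('wrist','w6')
a=cv2.resize(g['frame'][140:290,220:420],(400,300),interpolation=cv2.INTER_CUBIC)
b=cv2.resize(f['frame'],(400,300),interpolation=cv2.INTER_AREA)
cv2.imwrite('pics/s6b.png',np.hstack([a,b]))
E
```

```text
time: 17.1
tool_pos: [0.5415, -0.0231, 0.0796]
tool_rot: [0.001, 1.0, -0.03, 0.002]
contact_force: [-12.1, -1.8, 24.6]
gripper_width: 0.566
```

View pics/s6b.png

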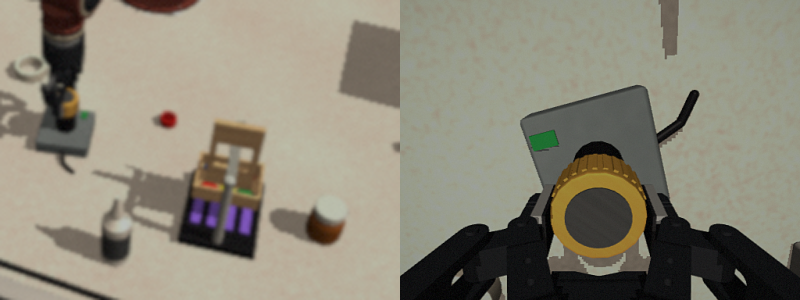

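Run:
```python
from h import *
im=cv2.imread('pics/w6.png');hsv=cv2.cvtColor(im,cv2.COLOR_BGR2HSV)
m=cv2.inRange(hsv,(12,130,130),(32,255,255));ys,xs=np.nonzero(m[195:])
print('ring extents',xs.min(),xs.max(),ys.min()+195,ys.max()+195)
for z in(.108,.1175,.12):
    p=np.array([proj('w6',(.5415+.025*np.cos(a),-.0225+.025*np.sin(a),z)) for a in np.linspace(0,6.28,90)])
    print(z,p.min(0).round(1),p.max(0).round(1),np.ptp(p,0).round(1))
```

```text
ring extents 194 315 214 329
0.108 [189.3 224.7] [316.  335.9] [126.7 111.2]
0.1175 [184.6 235.3] [320.8 353.2] [136.2 117.9]
0.12 [183.2 238.4] [322.1 358.1] [139.  119.7]
```

```bash
python3 -c "
from plant import manip;s=manip.state();print(s['time'],s['tool_pos'],s['contact_force']);print(manip.job_done())"
```

```text
17.2 [ 0.54151864 -0.02305951  0.07962239] [-11.66379203  -1.35348047  24.14176317]
the job is handed in; nothing more can be done
None
```

The plywood caddy is hanging upright from the stand's hook, released. The collar is pushed fully home and the gripper is still holding it there. I handed the job in at 17.2 s, well under the 61 s limit.

- **Caddy:** the last scene picture showed it hanging on the hook after I let go. The bystanders in that crop (glue, jar, tape, red cap) looked undisturbed. I did not look again at the brushes, foil, tweezers or orange look-alikes after the start of the job.
- **Collar:** I turned it about 55° clockwise under light downward pressure until the keyway dropped over the pin, then pushed it to a hard stop. The tool travelled 11.6 mm, against a nominal 12 mm, and is holding with about 24 N.
- **Depth check:** the collar's ring in the last wrist picture was 121 px wide. I expected 127 px with the collar home and 136–139 px with it up or blocked, so this supports it being home.
- **Disagreements:** the ring came out about 5% narrower than predicted even for fully home. A sideways force of about 12 N remained, because the gripper is slightly off the collar's axis.

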